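Shut the vegetable cutter and lock its cover

ROBOT

A 7-joint arm with a two-finger parallel gripper is mounted at the origin on the work surface. World frame = base frame: x ahead of the robot, y to its left, z up, the work surface at z = 0. Lengths are in mm, angles in rad, forces in N, time in s.
With the tool pointing down it reaches from about 425 to 875 mm from the base axis. Payload 9.9 kg.
Tool frame: the origin (TCP) lies midway between the tips of the shut fingers; the grasp point (between the pads) lies 19 mm behind it; z points along the fingers, y is the line along which they close (so a half turn about z gives the same grasp; the last joint's range is limited). The gripper opens to 85 mm and grips with 20 to 120 N. Pads are 22 mm wide; open, the fingers measure 114 mm over their backs; the gripper's body (76 mm by 85 mm) begins 54 mm behind the grasp point. The pads swing forward as they close: fully open they stand 13 mm farther back than shut.
Start: joints at [-1.257, 0.576, 0.025, 1.437, -0.015, 1.129, -0.057], TCP at [261.482, 622.299, 231.289] pointing down, gripper open.
Joint ranges: [-2.76, 2.76], [-0.34, 2.15], [-1.52, 1.57], [0.19, 2.46], [-1.09, 4.23], [0.17, 1.99], [-2.82, 2.82]. Speed limits (rad/s): [2.22, 2.22, 3.01, 3.01, 3.14, 3.14, 3.14].

INTERFACE

Orientations are given as a rotation vector (axis times angle).
In Python, from workcell import readout, imaging, job gives the robot as it stands. The module is installed in compiled form; this text tells all that it offers.
- The arm moves only by the shell command python3 -m crank 'ROWS' [OPENING]. ROWS is a JSON list of rows, 1 to 10 of them, each of 6 numbers: dx, dy, dz in mm, then a rotation vector rx, ry, rz in rad; each row shifts and turns the commanded pose from where the row before left it, along the tool's axes as they then stand; what a row does not reach is not made up. A row lasts 1/8 s, in which the tool goes at most 62.5 mm and 0.188 rad, less where a joint would pass 70% of its speed; a pose out of reach is approached as far as the arm can. OPENING is the finger opening in mm, set as the command begins (- or left out keeps the last). The fingers move at their own pace and stop on an object; the grip force is fixed at half the most. Time passes only in rows, so rows that do not move let the fingers close. It prints the time, the measured TCP pose, the force, the opening and the grip force at its end. Input that does not fit is refused with a message, and nothing moves.
- readout.state(): the state, without advancing time (a new reading comes with each control period).
- imaging.grab_frame(name): name is "scene" or "top" or "wrist"; returns a dict with "image" (384x512x3 uint8, blue, green, red), "camera_matrix" (3x3 intrinsics, pixels), "R" (3x3) and "t" (3): a world point X has camera coordinates R X + t; the wrist camera has in their place "T_tool_cam" (4x4, takes a point from camera to tool coordinates, whose origin is the TCP and whose axes are the flange's). Camera axes: x right, y down, z forward; pixel columns grow to the right and rows downward; lengths in mm; the calibration is good to about 2 mm. A picture is of the moment at which its call begins: read the wrist's pose just before it. There is no depth.
- job.close_job(): hands the job in; it is judged then, once.
The state is a dict: "time": time; "joint_pos": joint angles; "qvel": joint speeds; "joint_efforts": joint torques, N m; "eef_pos": TCP position; "tcp_rot": TCP orientation; "ft_force": force on the tool from outside, world axes, zero at the start; "torque": the same for the moment, N m; "opening": finger opening in mm; "gripper_force": force on a finger pad.
Only numpy, scipy, OpenCV 4.12 (cv2) and the standard library are available. Lean on these libraries where they do the work, as an engineer would, in place of code of your own. Each camera call takes 0.05 s, during which the arm holds its last target. There are 200 camera calls.

TASK

Swing the cover of the vegetable cutter down until it is fully shut, then press its orange knob down against the spring and turn it a quarter turn clockwise, seen from above, until the cam catches and the knob stays there by itself. Feel for the depth: do not ram the cam onto its bottom stop or force the turn against the latch. Leave the food, bowls and jar where they are.

Things in the scene. Friction and masses are not known exactly. Their poses are not given: they have to be found in the camera images.
- cutter: white vegetable cutter, fixed to the counter, 240 mm (x) by 200 (y), rim 115 mm high; origin under its centre; x points from its front (robot side) to the cover's hinge, z up
- lid_hinge (a point): on the cover's hinge line, in the middle of its width, 110 mm behind the cutter's centre and 116 mm up: the closed cover's underside. The hinge line runs along the cutter's y
- lid (a joint): opening angle of the aluminium cover (rad): 0 = fully shut (level), it opens upward and away from the robot and stands open at the start, leaning towards the robot. A stiff hinge holds it where it is left; 1 to 4 N near its front edge moves it. The cover is a plate 8 mm thick, 204 mm wide, and reaches 227 mm from the hinge
- lid_push (a point): a bare spot on the cover's outer (upper) face, 190 mm from the hinge and 65 mm left (cutter +y) of the middle; here the cover can be pushed. Axes as the cover: x points to the hinge, z out of the outer face
- knob: pressing part of the orange knob, 185 mm from the hinge on the cover's middle line; origin on its axis, level with the cover's underside while not pressed (8 mm below the outer face); z up along the axis when the cover is shut. It moves straight down under press and springs back: about 4 N to start, 0.5 N for each further mm
- knob_top (a point): centre of the top of the knob's orange grip bar, 61 mm along the axis from the knob's origin, so 53 mm above the cover's face when not pressed. The bar is 42 mm long, 13 thick, 28 high. x of the point runs along the bar; unturned, the bar points from front to hinge. Grip the bar across its 13 mm and press with it
- knob_flange (a point): on the knob's axis, centre of the top of the round flange (44 mm across, 5 mm thick) that carries the grip bar: 28 mm below the bar's top, 25 mm above the cover's face when not pressed
- knob_turn (a joint): turn of the knob (rad): 0 = open, grows clockwise seen from above; a light spring (0.05 N m) turns it back if let go too early. Unpressed, its cam meets a tooth of the latch at about 0.35; pressed far enough it passes under the tooth and is clear of it at 1.25; a wall ends the turn at about 1.6. Aim for 1.45; there, ease the knob up into the notch before letting go
- cam (a point): middle of the cam, a single steel arm that reaches 24 mm from the knob's axis, 43 mm below the knob's origin; it turns with the knob. When caught it sits in a notch behind the tooth, 3 mm higher than the tooth's lower edge. It is spoiled if it bears on the latch (stop, tooth or wall) with more than 25 N
- latch: latch inside the cutter under the knob, hidden by the shut cover, 75 mm in front of the cutter's centre; origin 40 mm up. Its catch floats and sits at a different height each time, unseen: the knob must be pressed 4 to 15 mm before the cam passes the tooth, and meets the hard bottom stop 1.5 mm beyond that (5.5 to 16.5 mm of press), where the spring alone takes 7 to 13 N
- pasta_bowl: white bowl of pasta, 190 mm across, 85 high; origin under its centre. A bystander: leave it alone
- bean_bowl: white bowl of dark beans, 180 mm across, 80 high; origin under its centre. A bystander: leave it alone
- corn_bowl: white bowl of corn, 120 mm across, 55 high; origin under its centre. A bystander: leave it alone
- dressing_jar: closed jar of dressing with a green cap, 84 mm across, 120 high; origin under its centre. A bystander: leave it alone
- tomato_a: tomato, 46 mm across, 40 high, beside the cutter on its left; origin under its centre. A bystander: leave it alone
- tomato_b: tomato, 46 mm across, 40 high, on a chopping board 18 mm thick; origin under its centre. A bystander: leave it alone
- pepper: orange pepper, 72 mm across, 88 high, beside the cutter on its right; origin under its centre. A bystander: leave it alone

How it is judged:
By the outcome, as a careful person would: the job done as asked, in the order asked, and still so for the second after the job is handed in, with the robot touching nothing.
It also fails if it takes over 72 s, if anything falls off the work surface, if the arm or the gripper's body presses on something with over 40 N, if the wrist force passes 120 N, or if a joint passes its speed limit or range.

## Working session

There is one attempt and no reset: what is moved stays moved. The work goes in short steps, Python scripts to look and compute and a shell command to move; the robot and the scene stay as the last step left them, time stands still between calls to the robot, and variables do not carry over. Pictures are saved under pics/ and viewed, at most 10 in all, crops included, and the job is handed in when it is done.

```bash
mkdir -p pics
python3 - <<'E'
from workcell import readout, imaging
import cv2, pickle
s=readout.state(); print({k:s[k] for k in('time','eef_pos','tcp_rot','ft_force','opening')})
d={}
for n in("scene","top"):
    f=imaging.grab_frame(n); d[n]=f; print(n,f["camera_matrix"],f["R"],f["t"])
    cv2.imwrite(f"pics/{n}0.png",cv2.resize(f["image"],(800,600),interpolation=cv2.INTER_CUBIC))
pickle.dump(d,open("f0.pkl","wb"))
E
```

```text
{'time': 0.0, 'eef_pos': array([261.33150486, 621.87495256, 230.46304752]), 'tcp_rot': array([-6.20643319e-01, -3.07946576e+00,  2.52480303e-03]), 'ft_force': array([-0.19457029,  0.67046511,  0.45662571]), 'opening': 85.36530756488949}
scene [[407.38019186   0.         256.41591146]
 [  0.         407.38019186 190.88838965]
 [  0.           0.           1.        ]] [[ 0.63468841  0.77270831  0.00961752]
 [ 0.65381583 -0.53031476 -0.53971392]
 [-0.41194112  0.34883826 -0.84179355]] [-336.22724475 -273.48682068 1626.5025218 ]
top [[483.00697843   0.         251.65958227]
 [  0.         483.00697843 194.5246864 ]
 [  0.           0.           1.        ]] [[-0.01344035 -0.99989032 -0.0062206 ]
 [-0.98767007  0.01424599 -0.15590027]
 [ 0.15597179  0.00404855 -0.98775321]] [   3.04050806  548.10024666 1623.4846022 ]
```

View pics/scene0.png

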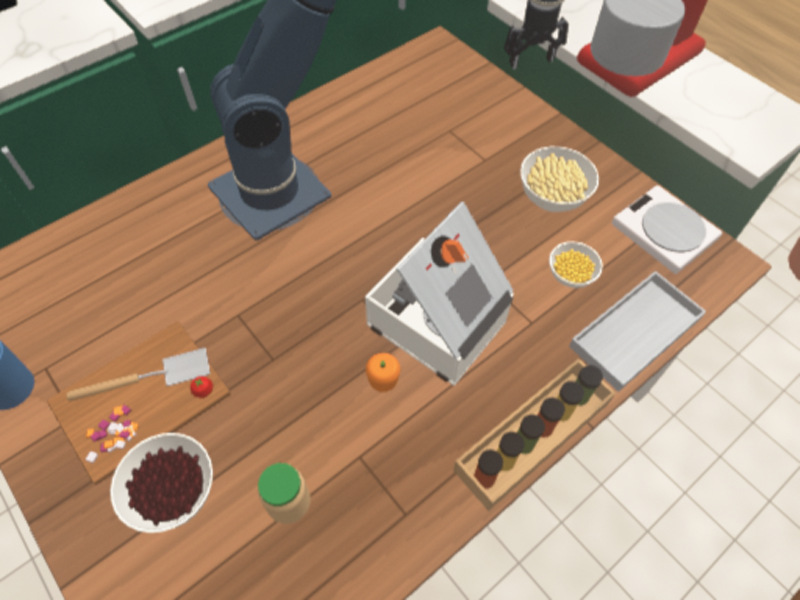

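View pics/top0.png

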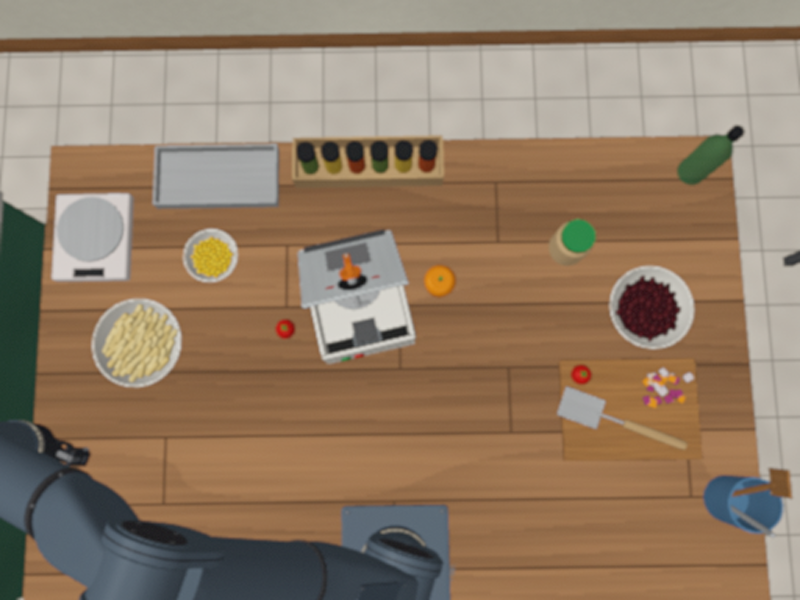

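The scene view shows the cutter near (440,290) with its cover open. In the top view the cutter spans about (300-410, 235-360), with the tomato at (285,328) and the pepper at (440,281). Next I'll enlarge the cutter in both views.

Run:
```python
import cv2,pickle,numpy as np
d=pickle.load(open("f0.pkl","rb"))
a=d["scene"]["image"][125:250,225:335]; b=d["top"]["image"][143:233,185:270]
a=cv2.resize(a,None,fx=4,fy=4,interpolation=cv2.INTER_CUBIC)  # 440x500
b=cv2.resize(b,None,fx=4,fy=4,interpolation=cv2.INTER_CUBIC)  # 340x360
c=np.zeros((500,780,3),np.uint8); c[:500,:440]=a; c[:360,440:]=b
cv2.imwrite("pics/crop0.png",c)
```

```text
(no output)
```

View pics/crop0.png

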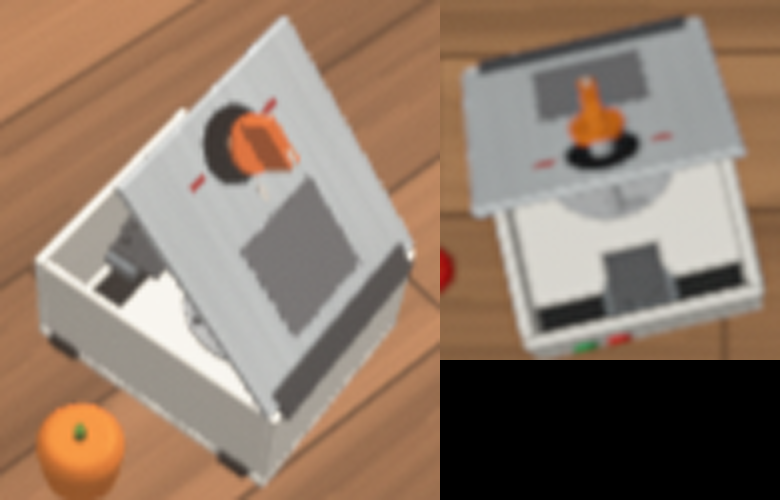

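```bash
cat > geo.py <<'E'
import numpy as np
from scipy.spatial.transform import Rotation as Ro
def pose(p):
    x,y,yaw,th=p; R=Ro.from_euler('z',yaw).as_matrix()
    return lambda q: R@np.array(q,float)+[x,y,0]
def lidpt(th,r,lat,h):  # r from hinge, lateral +y, h above underside -> cutter frame
    return np.array([110-r*np.cos(th)+h*np.sin(th),lat,116+r*np.sin(th)+h*np.cos(th)])
def proj(f,X):
    c=f["R"]@X+f["t"]; return (f["camera_matrix"]@(c/c[2]))[:2]
E
python3 - <<'E'
import pickle,numpy as np
from scipy.optimize import least_squares
from geo import *
d=pickle.load(open("f0.pkl","rb"))
S=lambda x,y:((x+.5)/4-.5+225,(y+.5)/4-.5+125); T=lambda x,y:((x-440+.5)/4-.5+185,(y+.5)/4-.5+143)
R=lambda s,l,h:(lambda th:lidpt(th,s,l,h)); C=lambda *q:(lambda th:np.array(q))
obs=[("scene",S(38,260),C(-120,-100,115)),("scene",S(183,110),C(-120,100,115)),
("scene",S(265,483),C(120,-100,0)),
("scene",S(285,17),R(227,102,4)),("scene",S(118,188),R(227,-102,4)),
("scene",S(293,152),R(185,0,61)) ,
("top",T(530,345),C(-120,100,115)),("top",T(763,297),C(-120,-100,115)),
("top",T(473,213),R(227,102,4)),("top",T(743,155),R(227,-102,4)),
("top",T(587,83),R(185,0,61)),]
def res(p):
    w=pose(p); return np.concatenate([proj(d[n],w(g(p[3])))-uv for n,uv,g in obs])
r=least_squares(res,[600,50,.2,.9],loss='soft_l1'); print(r.x,np.round(r.fun.reshape(-1,2),1))
np.save("p.npy",r.x); w=pose(r.x); th=r.x[3]
print("push now",w(lidpt(th,190,65,8)),"edge L",w(lidpt(th,227,102,8)),"knobtop now",w(lidpt(th,185,0,61)),"shut",w(lidpt(0,185,0,61)))
E
```

```text
[5.63397614e+02 7.51324436e+01 2.17869083e-01 8.71395719e-01] [[-1.   0. ]
 [-0.1 -0.6]
 [-0.3  1.5]
 [ 0.  -0.1]
 [-0.1  0.4]
 [-2.1 -1.8]
 [-1.5  0.2]
 [-0.1 -1.8]
 [-0.3 -0.6]
 [-0.1 -1.9]
 [-0.3  0.7]]
push now [543.30186907 137.25737406 266.54342893] edge L [512.048324   168.23421811 294.85687191] knobtop now [600.09263042  83.25609685 296.83652194] shut [490.1705941   58.92122569 177.        ]
```

The fit is within about 2 px: the cutter is at (563,75) with yaw 0.218, and the cover is open 0.871 rad. I'll lift, turn the tool to the cutter's axes and shut the fingers.

```bash
python3 -m crank '[[0, 0, -45, 0, 0, -0.154], [0, 0, -45, 0, 0, -0.154], [0, 0, -45, 0, 0, -0.154], [0, 0, -45, 0, 0, -0.154], [0, 0, 0, 0, 0, 0], [0, 0, 0, 0, 0, 0]]' 0
cat > rel.py <<'E'
# python3 rel.py cx cy cz : tool-axis move from present TCP to cutter-frame point; prints cutter-frame TCP
import sys,numpy as np
from geo import *
from workcell import readout
p=np.load("p.npy"); s=readout.state(); R=Ro.from_rotvec(s["tcp_rot"]).as_matrix(); Rc=Ro.from_euler('z',p[2]).as_matrix()
loc=Rc.T@(s["eef_pos"]-[p[0],p[1],0]); print("t",s["time"],"cutter-frame tcp",loc.round(1),"F cutter",(Rc.T@s["ft_force"]).round(2),"Tz",s["torque"].round(2),"j7",s["joint_pos"][6].round(2),"open",s["opening"].round(1))
print("tool in cutter axes rotvec err",(Ro.from_matrix(R.T@Rc@np.diag([-1,1,-1.]))).as_rotvec().round(3))
if len(sys.argv)>3: print("move",(R.T@(Rc@(np.array(sys.argv[1:4],float)-loc))).round(1))
E
python3 rel.py 45 65 400
```

```text
time: 0.85
eef_pos: [261.4, 622.0, 410.2]
tcp_rot: [0.34, -3.122, 0.002]
ft_force: [-0.2, -0.6, -0.8]
opening: 0.1
gripper_force: 0.0Traceback (most recent call last):
  File "rel.py", line 6, in <module>
    loc=Rc.T@(s["eef_pos"]-[p[0],p[1],0]); print("t",s["time"],"cutter-frame tcp",loc.round(1),"F cutter",(Rc.T@s["ft_force"]).round(2),"Tz",s["torque"].round(2),"j7",s["joint_pos"][6].round(2),"open",s["opening"].round(1))
                                                                                                                                                                                                         ^^^^^^^^^^^^^^^^^^
AttributeError: 'float' object has no attribute 'round'
```

```bash
sed -i 's/s\["opening"\].round(1)/round(s["opening"],1)/; s/s\["joint_pos"\]\[6\].round(2)/s["joint_pos"].round(2)/' rel.py; python3 rel.py 45 65 400
```

```text
t 0.85 cutter-frame tcp [-176.6  599.3  410.2] F cutter [-0.28 -0.56 -0.81] Tz [0.01 0.02 0.03] j7 [-1.18  0.5  -0.12  1.09  0.06  1.55  0.5 ] open 0.1
tool in cutter axes rotvec err [-0.001 -0.001 -0.001]
move [-222.1 -534.    10.7]
```

```bash
python3 -m crank '[[-22, -53, 0, 0, 0, 0], [-22, -53, 0, 0, 0, 0], [-22, -53, 0, 0, 0, 0], [-22, -53, 0, 0, 0, 0], [-22, -53, 0, 0, 0, 0], [-22, -53, 0, 0, 0, 0], [-22, -53, 0, 0, 0, 0], [-22, -53, 0, 0, 0, 0], [-22, -53, 0, 0, 0, 0], [-24, -57, 0, 0, 0, 0]]' >/dev/null; python3 -m crank '[[0, 0, 0, 0, 0, 0], [0, 0, 0, 0, 0, 0]]'; python3 rel.py 25 65 285
```

```text
time: 2.35
eef_pos: [593.3, 149.3, 409.8]
tcp_rot: [0.34, -3.12, -0.0]
ft_force: [-0.5, -0.0, 0.7]
opening: -0.2
gripper_force: 0.0
t 2.35 cutter-frame tcp [ 45.2  65.9 409.8] F cutter [-0.45  0.08  0.7 ] Tz [ 0.06 -0.01  0.02] j7 [-0.35  0.39  0.04  1.29 -0.02  1.47  1.48] open -0.2
tool in cutter axes rotvec err [ 0.    -0.003 -0.001]
move [ 19.9  -1.  124.8]
```

```bash
python3 -m crank '[[6, 0, 42, 0, 0, 0], [7, 0, 42, 0, 0, 0], [7, 0, 41, 0, 0, 0], [0, 0, 0, 0, 0, 0], [0, 0, 0, 0, 0, 0]]'; python3 rel.py 5 65 267
```

```text
time: 2.98
eef_pos: [574.8, 145.9, 287.8]
tcp_rot: [-0.344, 3.121, 0.001]
ft_force: [1.2, 0.2, 1.4]
opening: 0.2
gripper_force: 0.0
t 2.975 cutter-frame tcp [ 26.4  66.7 287.8] F cutter [ 1.2  -0.01  1.43] Tz [ 0.   -0.02 -0.02] j7 [-0.35  0.41  0.03  1.58 -0.01  1.15  1.48] open 0.2
tool in cutter axes rotvec err [0.    0.002 0.002]
move [21.5 -1.6 20.8]
```

```bash
python3 -m crank '[[7, -1, 7, 0, 0, 0], [7, 0, 7, 0, 0, 0], [8, 0, 7, 0, 0, 0], [6, 0, 5, 0, 0, 0], [6, 0, 5, 0, 0, 0], [5, 0, 5, 0, 0, 0]]'; python3 rel.py -31 65 230
```

```text
time: 3.72
eef_pos: [536.2, 135.2, 250.2]
tcp_rot: [-0.342, 3.122, 0.0]
ft_force: [-0.5, -0.3, 3.3]
opening: -0.0
gripper_force: 1.3
t 3.725 cutter-frame tcp [-13.5  64.5 250.2] F cutter [-0.57 -0.23  3.29] Tz [-0.01 -0.05 -0.01] j7 [-0.35  0.38  0.02  1.74 -0.01  1.03  1.47] open -0.0
tool in cutter axes rotvec err [0.    0.001 0.   ]
move [17.5  0.5 20.2]
```

```bash
python3 -m crank '[[6, 0, 7, 0, 0, 0], [6, 0, 7, 0, 0, 0], [6, 0, 7, 0, 0, 0]]'; python3 rel.py -46.6 65 205.8
```

```text
time: 4.1
eef_pos: [518.6, 131.3, 228.7]
tcp_rot: [-0.342, 3.123, -0.0]
ft_force: [2.0, 0.9, 1.5]
opening: -0.2
gripper_force: 1.0
t 4.1 cutter-frame tcp [-31.6  64.5 228.7] F cutter [2.11 0.42 1.45] Tz [ 0.15 -0.53 -0.09] j7 [-0.35  0.37  0.02  1.81 -0.01  0.96  1.46] open -0.2
tool in cutter axes rotvec err [-0.  0.  0.]
move [15.   0.5 22.9]
```

The fingers are on the cover and it's moving under about 2-3 N. I'll continue along the arc.

```bash
python3 -m crank '[[5, 0, 8, 0, 0, 0], [5, 0, 8, 0, 0, 0], [5, 0, 8, 0, 0, 0], [4, 0, 9, 0, 0, 0], [4, 0, 9, 0, 0, 0], [3.5, 0, 8, 0, 0, 0]]'; python3 rel.py -65.7 65 152.3
```

```text
time: 4.85
eef_pos: [492.9, 125.6, 178.7]
tcp_rot: [-0.342, 3.123, -0.0]
ft_force: [2.1, 0.6, 0.8]
opening: -0.5
gripper_force: 0.8
t 4.85 cutter-frame tcp [-57.9  64.5 178.7] F cutter [2.17 0.13 0.77] Tz [ 0.1  -0.27  0.01] j7 [-0.35  0.39  0.02  1.94 -0.01  0.81  1.46] open -0.5
tool in cutter axes rotvec err [-0.  0.  0.]
move [ 7.8  0.5 26.3]
```

```bash
python3 -m crank '[[2.5, 0, 9, 0, 0, 0], [2.5, 0, 9, 0, 0, 0], [2.5, 0, 9, 0, 0, 0], [1, 0, 7, 0, 0, 0], [1, 0, 7, 0, 0, 0]]'; python3 rel.py -69 65 124
```

```text
time: 5.48
eef_pos: [483.6, 123.6, 137.8]
tcp_rot: [0.342, -3.123, 0.0]
ft_force: [0.1, -0.3, 1.5]
opening: -0.2
gripper_force: 0.7
t 5.475 cutter-frame tcp [-67.5  64.5 137.8] F cutter [ 0.03 -0.29  1.46] Tz [0.06 0.01 0.01] j7 [-0.35  0.43  0.01  2.01 -0.01  0.69  1.45] open -0.2
tool in cutter axes rotvec err [-0. -0.  0.]
move [ 1.5  0.5 13.8]
```

```bash
python3 -m crank '[[1, 0, 4, 0, 0, 0], [0.5, 0, 4, 0, 0, 0], [0, 0, 3, 0, 0, 0]]'; python3 rel.py;  for i in 1 2; do python3 -m crank '[[0, 0, 1, 0, 0, 0], [0, 0, 1, 0, 0, 0]]' |grep ft; done; python3 rel.py
```

```text
time: 5.85
eef_pos: [482.3, 123.3, 127.1]
tcp_rot: [-0.342, 3.123, 0.0]
ft_force: [-0.4, 0.4, 0.8]
opening: -0.5
gripper_force: 0.6
t 5.85 cutter-frame tcp [-68.8  64.5 127.1] F cutter [-0.32  0.52  0.81] Tz [ 0.02 -0.04 -0.06] j7 [-0.35  0.45  0.01  2.03 -0.01  0.66  1.45] open -0.5
tool in cutter axes rotvec err [0. 0. 0.]
ft_force: [-0.7, 0.2, 0.6]
ft_force: [-6.0, -0.7, 22.0]
t 6.35 cutter-frame tcp [-68.9  64.5 123.9] F cutter [-6.    0.65 22.04] Tz [-0.3   1.29  0.04] j7 [-0.35  0.45  0.01  2.03 -0.01  0.66  1.45] open 0.2
tool in cutter axes rotvec err [0. 0. 0.]
```

The cover is shut: there is a hard stop at z≈124, the level of the closed cover's face. I'll back off, rise, open the fingers, and look at the knob.

```bash
python3 -m crank '[[0, 0, -15, 0, 0, 0], [0, 0, -40, 0, 0, 0], [0, 0, -45, 0, 0, 0], [0, 0, -40, 0, 0, 0], [0, 0, 0, 0, 0, 0], [0, 0, 0, 0, 0, 0]]' 50; python3 rel.py -75 0 264
python3 - <<'E'
from workcell import readout, imaging
import cv2, pickle,numpy as np
s=readout.state(); f=imaging.grab_frame("wrist"); g=imaging.grab_frame("scene"); pickle.dump((s,f,g),open("f1.pkl","wb"))
c=np.zeros((384,512+280,3),np.uint8); c[:,:512]=f["image"]; q=cv2.resize(g["image"][150:246,270:340],None,fx=4,fy=4,interpolation=cv2.INTER_CUBIC); 
q=cv2.resize(g["image"][150:246,240:310],None,fx=4,fy=4,interpolation=cv2.INTER_CUBIC); c[:,512:]=q
cv2.imwrite("pics/w1.png",c)
E
```

```text
time: 7.1
eef_pos: [481.8, 123.1, 262.7]
tcp_rot: [0.342, -3.122, 0.0]
ft_force: [-0.7, -0.7, 0.6]
opening: 49.9
gripper_force: 0.0
t 7.1 cutter-frame tcp [-69.3  64.5 262.7] F cutter [-0.82 -0.53  0.62] Tz [-0.02  0.04  0.01] j7 [-0.36  0.28  0.02  1.85 -0.01  1.01  1.45] open 49.9
tool in cutter axes rotvec err [-0.    -0.001  0.   ]
move [  5.7 -64.5  -1.3]
```

View pics/w1.png

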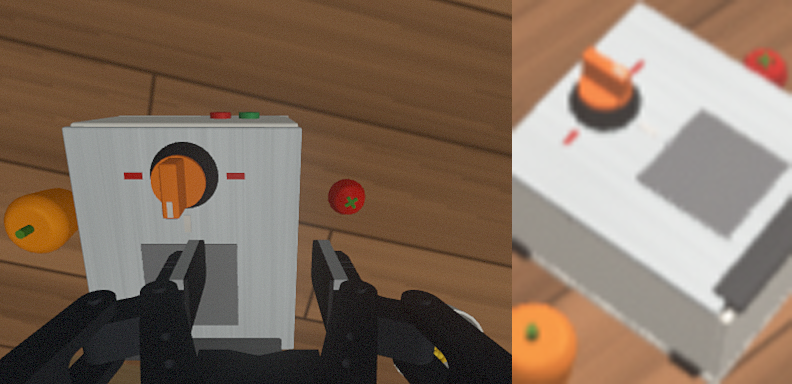

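The cover lies flat and shut. The knob bar is at about (173,188) in the wrist view, the dark ring is centred at (184,174), and the cover's front corners are at (65,127) and (301,125). I'll check the fit against these.

Run:
```python
import pickle,numpy as np
from geo import *
s,f,g=pickle.load(open("f1.pkl","rb")); p=np.load("p.npy"); w=pose(p)
T=np.eye(4); T[:3,:3]=Ro.from_rotvec(s["tcp_rot"]).as_matrix(); T[:3,3]=s["eef_pos"]
M=np.linalg.inv(T@f["T_tool_cam"]); W=dict(R=M[:3,:3],t=M[:3,3],camera_matrix=f["camera_matrix"])
for n,q in dict(cornR=(-117,-102,124),cornL=(-117,102,124),ring=(-75,0,124),top=(-75,0,177),barfront=(-96,0,177),barback=(-54,0,177),flange=(-75,0,152)).items():
    X=w(q); u=proj(W,X); J=np.array([proj(W,X+e)-u for e in np.eye(3)]); print(n,u.round(1),"px/mm",np.abs(J).max().round(2), "scene crop",((proj(g,X)-[240,150])*4+[512,0]).round())
```

```text
cornR [ 61.3 127.5] px/mm 1.2 scene crop [485. 156.]
cornL [302.6 127.8] px/mm 1.17 scene crop [638.  -0.]
ring [185. 176.] px/mm 1.12 scene crop [604. 101.]
top [169.4 193. ] px/mm 1.37 scene crop [605.  63.]
barfront [167.2 164.5] px/mm 1.4 scene crop [585.  50.]
barback [171.6 220. ] px/mm 1.33 scene crop [626.  77.]
flange [177.5 184.1] px/mm 1.24 scene crop [605.  82.]
```

Run:
```python
import cv2,pickle
s,f,g=pickle.load(open("f1.pkl","rb"))
cv2.imwrite("pics/w2.png",cv2.resize(f["image"][110:240,50:310],None,fx=3,fy=3,interpolation=cv2.INTER_CUBIC))
```

```text
(no output)
```

View pics/w2.png

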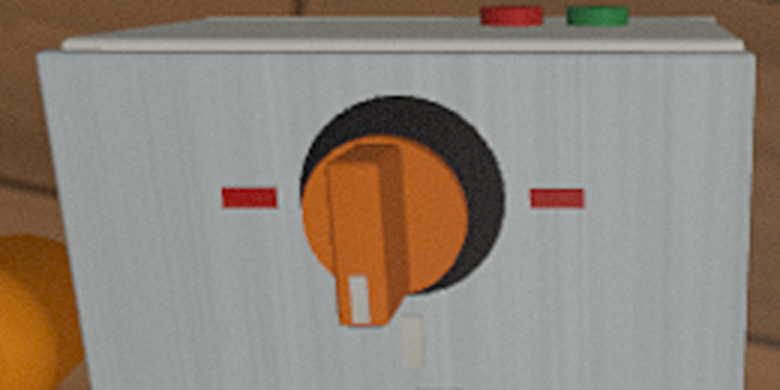

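The prediction matches the bar to within about 1 mm. I'll move over the knob and go down around the bar.

```bash
python3 -m crank '[[3, -32, 0, 0, 0, 0], [3, -32, 0, 0, 0, 0], [0, -0.5, 30, 0, 0, 0], [0, 0, 30, 0, 0, 0], [0, 0, 25, 0, 0, 0], [0, 0, 20, 0, 0, 0], [0, 0, 0, 0, 0, 0]]'; python3 rel.py -75.3 0 156
```

```text
time: 8.07
eef_pos: [488.8, 58.7, 156.3]
tcp_rot: [0.342, -3.118, 0.001]
ft_force: [0.2, 0.5, -0.1]
opening: 50.4
gripper_force: 0.0
t 8.075 cutter-frame tcp [-7.630e+01  1.000e-01  1.563e+02] F cutter [ 0.29  0.43 -0.14] Tz [-0.02  0.02 -0.  ] j7 [-0.24  0.4   0.04  2.01 -0.02  0.74  1.6 ] open 50.4
tool in cutter axes rotvec err [ 0.    -0.005  0.   ]
move [-1.  -0.1  0.3]
```

```bash
python3 -m crank '[[-1, 0, 0, 0, 0, 0], [0, 0, 0, 0, 0, 0], [0, 0, 0, 0, 0, 0], [0, 0, 0, 0, 0, 0], [0, 0, 0, 0, 0, 0], [0, 0, 0, 0, 0, 0]]' 0; python3 rel.py
```

```text
time: 8.82
eef_pos: [491.8, 59.0, 158.6]
tcp_rot: [-0.341, 3.122, -0.0]
ft_force: [1.0, -3.4, 3.2]
opening: 11.3
gripper_force: 62.5
t 8.825 cutter-frame tcp [-73.4  -0.3 158.6] F cutter [ 0.21 -3.52  3.2 ] Tz [-0.72 -0.5   0.01] j7 [-0.24  0.4   0.04  2.   -0.02  0.74  1.6 ] open 11.3
tool in cutter axes rotvec err [-0.     0.001  0.   ]
```

Gripped, with the bar filling the fingers at 11 mm. I'll press the first 4 mm, which is above any possible stop.

```bash
python3 -m crank '[[0, 0, 1, 0, 0, 0], [0, 0, 0, 0, 0, 0], [0, 0, 0, 0, 0, 0]]'; python3 rel.py;python3 -m crank '[[0, 0, 1, 0, 0, 0], [0, 0, 1, 0, 0, 0], [0, 0, 0, 0, 0, 0], [0, 0, 0, 0, 0, 0]]'>/dev/null; python3 rel.py;python3 -m crank '[[0, 0, 1, 0, 0, 0], [0, 0, 0, 0, 0, 0], [0, 0, 0, 0, 0, 0]]'>/dev/null; python3 rel.py
```

```text
time: 9.2
eef_pos: [491.8, 59.0, 157.4]
tcp_rot: [-0.342, 3.122, -0.0]
ft_force: [3.0, -4.4, 3.5]
opening: 11.6
gripper_force: 62.6
t 9.2 cutter-frame tcp [-73.4  -0.3 157.4] F cutter [ 2.01 -4.95  3.51] Tz [-0.97 -0.74 -0.02] j7 [-0.24  0.4   0.04  2.   -0.02  0.74  1.6 ] open 11.6
tool in cutter axes rotvec err [-0.     0.001  0.   ]
t 9.7 cutter-frame tcp [-73.4  -0.3 155.5] F cutter [ 2.18 -5.27  4.9 ] Tz [-0.97 -0.76  0.05] j7 [-0.24  0.4   0.04  2.   -0.02  0.73  1.6 ] open 11.5
tool in cutter axes rotvec err [-0.     0.001  0.   ]
t 10.075 cutter-frame tcp [-73.4  -0.2 154.5] F cutter [ 1.86 -4.85  5.6 ] Tz [-0.99 -0.73 -0.05] j7 [-0.24  0.41  0.04  2.01 -0.02  0.73  1.6 ] open 11.1
tool in cutter axes rotvec err [-0.     0.001  0.   ]
```

```bash
python3 -m crank '[[0, 0, 0.6, 0, 0, 0], [0, 0, 0, 0, 0, 0], [0, 0, 0, 0, 0, 0]]' >/dev/null; python3 rel.py|grep tcp;python3 -m crank '[[0, 0, 0.6, 0, 0, 0], [0, 0, 0, 0, 0, 0], [0, 0, 0, 0, 0, 0]]'>/dev/null; python3 rel.py|grep tcp
```

```text
t 10.45 cutter-frame tcp [-73.4  -0.3 153.9] F cutter [ 1.93 -4.26  6.15] Tz [-0.94 -0.71 -0.04] j7 [-0.24  0.41  0.04  2.01 -0.02  0.73  1.6 ] open 11.6
t 10.825 cutter-frame tcp [-73.4  -0.3 153.3] F cutter [ 2.01 -3.98  5.66] Tz [-0.93 -0.65  0.03] j7 [-0.24  0.41  0.04  2.01 -0.02  0.73  1.6 ] open 11.9
```

```bash
python3 -m crank '[[0, 0, 0.6, 0, 0, 0], [0, 0, 0, 0, 0, 0], [0, 0, 0, 0, 0, 0]]' >/dev/null; python3 rel.py|grep tcp;python3 -m crank '[[0, 0, 0.6, 0, 0, 0], [0, 0, 0, 0, 0, 0], [0, 0, 0, 0, 0, 0]]'>/dev/null; python3 rel.py|grep tcp
```

```text
t 11.2 cutter-frame tcp [-73.4  -0.3 152.8] F cutter [ 2.36 -4.46  5.51] Tz [-0.95 -0.61  0.03] j7 [-0.24  0.41  0.04  2.01 -0.02  0.73  1.6 ] open 11.5
t 11.575 cutter-frame tcp [-73.4  -0.3 152.2] F cutter [ 2.38 -4.33  6.42] Tz [-0.96 -0.6   0.06] j7 [-0.24  0.41  0.04  2.01 -0.02  0.72  1.6 ] open 11.8
```

```bash
python3 -m crank '[[0, 0, 0.6, 0, 0, 0], [0, 0, 0, 0, 0, 0], [0, 0, 0, 0, 0, 0]]' >/dev/null; python3 rel.py|grep tcp
```

```text
t 11.95 cutter-frame tcp [-73.3  -0.3 151.9] F cutter [ 0.18 -4.89 10.78] Tz [-0.97 -0.36  0.  ] j7 [-0.24  0.41  0.04  2.01 -0.02  0.72  1.6 ] open 11.8
```

I felt the bottom stop at z≈152.0, at about 11 N. I'll back off about 0.8 mm, to the middle of the window, and then turn.

```bash
python3 -m crank '[[0, 0, -1.0, 0, 0, 0], [0, 0, 0, 0, 0, 0], [0, 0, 0, 0, 0, 0]]' >/dev/null; python3 rel.py|grep tcp; python3 -m crank '[[0, 0, 0, 0, 0, 0.08], [0, 0, 0, 0, 0, 0.08], [0, 0, 0, 0, 0, 0.08], [0, 0, 0, 0, 0, 0]]' >/dev/null; python3 rel.py
```

```text
t 12.325 cutter-frame tcp [-73.4  -0.2 152.6] F cutter [ 1.84 -4.62  6.54] Tz [-0.97 -0.63 -0.02] j7 [-0.24  0.41  0.04  2.01 -0.02  0.73  1.6 ] open 11.5
t 12.825 cutter-frame tcp [-73.4  -0.7 152.6] F cutter [ 1.34 -6.31  7.3 ] Tz [-1.35 -0.71  0.06] j7 [-0.29  0.41  0.11  2.01 -0.06  0.72  1.4 ] open 11.7
tool in cutter axes rotvec err [-0.001  0.001 -0.241]
```

```bash
python3 -m crank '[[0, -1.5, 0, 0, 0, 0], [0, -0.15, 0, 0, 0, 0.08], [0, -0.15, 0, 0, 0, 0.08], [0, 0, 0, 0, 0, 0]]' >/dev/null; python3 rel.py;python3 -m crank '[[0, -0.15, 0, 0, 0, 0.08], [0, -0.15, 0, 0, 0, 0.08], [0, 0, 0, 0, 0, 0]]' >/dev/null; python3 rel.py
```

```text
t 13.325 cutter-frame tcp [-73.5  -1.3 152.6] F cutter [ 2.42 -2.53  7.11] Tz [-0.41 -0.66  0.04] j7 [-0.32  0.41  0.15  2.01 -0.09  0.72  1.28] open 11.4
tool in cutter axes rotvec err [ 0.001  0.001 -0.401]
t 13.7 cutter-frame tcp [-73.6  -1.6 152.6] F cutter [ 1.94 -1.34  7.24] Tz [-0.44 -0.67  0.05] j7 [-0.35  0.41  0.2   2.01 -0.12  0.72  1.15] open 11.7
tool in cutter axes rotvec err [ 0.001  0.001 -0.56 ]
```

It passed 0.35 with no extra resistance. I'll keep turning.

```bash
python3 -m crank '[[0, -0.2, 0, 0, 0, 0.1], [0, -0.2, 0, 0, 0, 0.1], [0, -0.2, 0, 0, 0, 0.1], [0, 0, 0, 0, 0, 0]]' >/dev/null; python3 rel.py;python3 -m crank '[[0, -0.2, 0, 0, 0, 0.1], [0, -0.2, 0, 0, 0, 0.1], [0, -0.2, 0, 0, 0, 0.1], [0, 0, 0, 0, 0, 0]]' >/dev/null; python3 rel.py
```

```text
t 14.2 cutter-frame tcp [-74.   -2.1 152.6] F cutter [ 2.26 -2.44  5.61] Tz [-0.38 -0.64  0.01] j7 [-0.41  0.42  0.29  2.02 -0.18  0.73  0.91] open 11.2
tool in cutter axes rotvec err [ 0.001  0.001 -0.861]
t 14.7 cutter-frame tcp [-74.5  -2.4 152.6] F cutter [ 2.63 -2.32  6.24] Tz [-0.45 -0.67  0.06] j7 [-0.47  0.43  0.37  2.02 -0.23  0.73  0.67] open 11.6
tool in cutter axes rotvec err [ 1.000e-03  1.000e-03 -1.161e+00]
```

```bash
python3 -m crank '[[0, -0.2, 0, 0, 0, 0.1], [0, -0.2, 0, 0, 0, 0.1], [0, -0.2, 0, 0, 0, 0.09], [0, 0, 0, 0, 0, 0], [0, 0, 0, 0, 0, 0]]' >/dev/null; python3 rel.py
```

```text
t 15.325 cutter-frame tcp [-75.1  -2.7 152.6] F cutter [ 3.18 -2.75  6.88] Tz [-0.48 -0.64  0.01] j7 [-0.53  0.44  0.46  2.02 -0.29  0.74  0.44] open 11.4
tool in cutter axes rotvec err [ 1.000e-03  1.000e-03 -1.449e+00]
```

At 1.45. I'll ease up into the notch, watching the force.

```bash
python3 -m crank '[[0, 0, -0.8, 0, 0, 0], [0, 0, -0.8, 0, 0, 0], [0, 0, 0, 0, 0, 0]]' >/dev/null; python3 rel.py|grep tcp;python3 -m crank '[[0, 0, -0.7, 0, 0, 0], [0, 0, -0.5, 0, 0, 0], [0, 0, 0, 0, 0, 0]]' >/dev/null; python3 rel.py|grep tcp
```

```text
t 15.7 cutter-frame tcp [-75.1  -2.7 154.2] F cutter [ 2.16 -2.38  5.87] Tz [-0.46 -0.73  0.07] j7 [-0.53  0.44  0.46  2.02 -0.29  0.74  0.44] open 11.5
t 16.075 cutter-frame tcp [-75.1  -2.7 155.3] F cutter [ 2.52 -2.24  4.7 ] Tz [-0.42 -0.8   0.07] j7 [-0.53  0.44  0.46  2.02 -0.28  0.74  0.44] open 11.3
```

```bash
python3 -m crank '[[0, 0, -0.5, 0, 0, 0], [0, 0, 0, 0, 0, 0], [0, 0, 0, 0, 0, 0]]' >/dev/null; python3 rel.py|grep tcp;python3 -m crank '[[0, 0, -0.4, 0, 0, 0], [0, 0, 0, 0, 0, 0], [0, 0, 0, 0, 0, 0]]' >/dev/null; python3 rel.py|grep tcp
```

```text
t 16.45 cutter-frame tcp [-75.2  -2.8 155.8] F cutter [ 4.71 -1.77  3.63] Tz [-0.03 -1.21  0.02] j7 [-0.53  0.44  0.46  2.02 -0.28  0.74  0.44] open 11.4
t 16.825 cutter-frame tcp [-75.3  -2.8 156.2] F cutter [ 5.87 -0.68  5.02] Tz [ 0.11 -1.29  0.01] j7 [-0.53  0.44  0.46  2.02 -0.28  0.75  0.44] open 11.7
```

```bash
python3 -m crank '[[0, 0, -0.4, 0, 0, 0], [0, 0, 0, 0, 0, 0], [0, 0, 0, 0, 0, 0]]' >/dev/null; python3 rel.py|grep tcp;python3 -m crank '[[0, 0, 0, 0, 0, 0], [0, 0, 0, 0, 0, 0]]' >/dev/null; python3 rel.py|grep tcp
```

```text
t 17.2 cutter-frame tcp [-75.3  -2.8 156.5] F cutter [ 5.04 -1.03  5.15] Tz [ 0.08 -1.39  0.07] j7 [-0.53  0.44  0.46  2.02 -0.28  0.75  0.44] open 11.5
t 17.45 cutter-frame tcp [-75.3  -2.8 156.5] F cutter [ 5.27 -0.45  4.12] Tz [ 0.06 -1.37  0.05] j7 [-0.53  0.44  0.46  2.02 -0.28  0.75  0.44] open 11.8
```

```bash
python3 -m crank '[[0, 0, -0.5, 0, 0, 0], [0, 0, 0, 0, 0, 0], [0, 0, 0, 0, 0, 0]]' >/dev/null; python3 rel.py|grep tcp;python3 -m crank '[[0, 0, -0.3, 0, 0, 0], [0, 0, 0, 0, 0, 0], [0, 0, 0, 0, 0, 0]]' >/dev/null; python3 rel.py|grep tcp
```

```text
t 17.825 cutter-frame tcp [-75.4  -2.8 156.7] F cutter [ 6.43 -1.63 -0.09] Tz [ 0.12 -1.68  0.06] j7 [-0.53  0.44  0.46  2.02 -0.28  0.75  0.44] open 11.5
t 18.2 cutter-frame tcp [-75.5  -2.8 156.8] F cutter [ 6.04 -0.21 -4.6 ] Tz [ 0.07 -1.91  0.03] j7 [-0.53  0.44  0.46  2.02 -0.28  0.75  0.44] open 11.6
```

The cam has caught the notch roof: z stopped at 156.7 and Fz went negative. I'll relax the pull and let go.

```bash
python3 -m crank '[[0, 0, 0.35, 0, 0, 0], [0, 0, 0, 0, 0, 0]]' >/dev/null; python3 rel.py|grep tcp; python3 -m crank '[[0, 0, 0, 0, 0, 0], [0, 0, 0, 0, 0, 0], [0, 0, 0, 0, 0, 0], [0, 0, 0, 0, 0, 0], [0, 0, 0, 0, 0, 0]]' 50; python3 -m crank '[[0, 0, -20, 0, 0, 0], [0, 0, -30, 0, 0, 0], [0, 0, -40, 0, 0, 0], [0, 0, -30, 0, 0, 0], [0, 0, 0, 0, 0, 0], [0, 0, 0, 0, 0, 0]]'
python3 - <<'E'
from workcell import readout, imaging
import cv2, pickle,numpy as np
s=readout.state(); f=imaging.grab_frame("wrist"); g=imaging.grab_frame("scene")
c=np.zeros((384,512+280,3),np.uint8); c[:,:512]=f["image"]; c[:,512:]=cv2.resize(g["image"][150:246,240:310],None,fx=4,fy=4,interpolation=cv2.INTER_CUBIC)
cv2.imwrite("pics/w3.png",c)
E
```

```text
t 18.45 cutter-frame tcp [-75.4  -2.8 156.7] F cutter [ 5.42 -1.35  0.65] Tz [ 0.07 -1.61  0.01] j7 [-0.53  0.44  0.46  2.02 -0.28  0.75  0.44] open 11.8
time: 19.08
eef_pos: [489.9, 55.8, 156.8]
tcp_rot: [-1.815, -2.564, 0.0]
ft_force: [-0.9, 0.2, -0.9]
opening: 50.0
gripper_force: 0.0
time: 19.82
eef_pos: [489.6, 55.9, 276.2]
tcp_rot: [-1.814, -2.564, 0.001]
ft_force: [-0.3, 0.8, -0.7]
opening: 49.5
gripper_force: 0.0
```

View pics/w3.png

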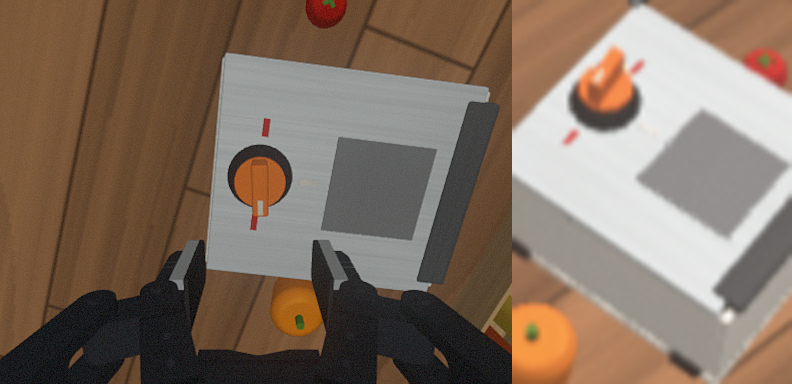

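The bar at (260,187) still points along the tool axis at about 1.45 rad, nearly in line with the red marks at (266,127) and (254,222), with the gripper clear. The cover is flat, and the tomato and pepper haven't moved. Handing in.

```bash
python3 -c "
from workcell import job; print(job.close_job())"
```

```text
the job is handed in; nothing more can be done
None
```

The cover is fully shut and the knob is pressed, turned about 1.45 rad clockwise and held by its cam in the notch; I handed the job in at about 20 s with the gripper clear and the tomato and pepper beside the cutter unmoved.

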